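# Date-stamp both ends of a pastry carton and put it away

### The arm

A 7-joint arm with a two-finger parallel gripper is mounted at the origin on the work surface. World frame = base frame: x ahead of the robot, y to its left, z up, the work surface at z = 0. Lengths are in m, angles in rad, forces in N, time in s.
With the tool pointing down it reaches from about 0.4 to 0.85 m from the base axis. Payload 4.5 kg.
Tool frame: the origin (TCP) lies between the finger pads; the fingertips stand 11 mm ahead of it and the grasp point (between the pads) lies 8 mm behind it (r.nose_length is the distance from the TCP to the fingertips, in m); z points along the fingers, y is the line along which they close (so a half turn about z gives the same grasp; the last joint's range is limited). The gripper opens to 88 mm and grips with 3 to 60 N. Pads are 18 mm wide; open, the fingers measure 123 mm over their backs; the gripper's body (75 mm by 187 mm) begins 45 mm behind the grasp point.
Start: joints at [1.214, 0.689, -0.195, 1.565, 0.157, 0.902, -0.215], TCP at [0.238, -0.578, 0.25] pointing down, gripper open.
Joint ranges: [-3.01, 3.01], [-0.46, 2.08], [-1.47, 1.51], [0.13, 2.56], [-1, 4.14], [0.04, 2.09], [-2.66, 2.66]. Speed limits (rad/s): [2.57, 2.57, 3.14, 3.14, 3.14, 3.14, 3.14].

### API

Orientations are given as a unit quaternion [x, y, z, w].
In Python, from plant import get_state, snapshot, camera_model, r gives the robot as it stands.
- The arm moves only by the shell command python3 -m inch 'ROWS' [FORCE]. ROWS is text: rows parted by semicolons, each of 7 numbers parted by spaces: the opening, from -1 (shut) to 1 (fully open), then the shift along the tool's x, y, z in m, then the turn, a rotation vector about the tool's x, y, z in rad. A call has 1 to 20 rows; each row shifts and turns the commanded pose from where the row before left it, along the tool's axes as they then stand; what a row does not reach is not made up. A row lasts 1/12 s, in which the tool goes at most 41.7 mm and 7.16 degrees, less where a joint would pass 70% of its speed; a pose out of reach is approached as far as the arm can. A call is refused whole if a number of a shift passes 0.0417 or a number of a turn 0.125, either way. A call with a gripper value outside its range is refused whole. The fingers move at their own pace and stop on an object; FORCE is the grip in N (left out, the last holds). Time passes only in rows, so rows that do not move let the fingers close. It gives the time, the measured TCP pose, the force, the opening and the grip force at its end, in the units of the state.
- get_state(): the state, without advancing time (a new reading comes with each control period).
- snapshot(name): name is "side" or "top"; returns (picture, depth): 480x640x3 uint8, red, green, blue; 480x640 float32, m along the optical axis (not along the pixel's ray), 0 where there is no reading.
- camera_model(name): a dict with "intrinsics" (3x3 intrinsics, pixels), "view" (4x4, takes a point from world to camera coordinates). Camera axes: x right, y down, z forward; pixel columns grow to the right and rows downward; lengths in m; the calibration is good to about 2 mm. A picture is of the moment at which its call begins. camera_model takes no time and is no camera call.
- r.finish_job(): hands the job in; it is judged then, once.
The state is a dict: "clock": time; "q": joint angles; "qd": joint speeds; "joint_torque": joint torques, N m; "tool_pos": TCP position; "eef_rot": TCP orientation; "contact_force": force on the tool from outside, world axes, zero at the start; "moment": the same for the moment, N m; "opening": opening from 0.0 (shut) to 1.0 (fully open); "finger_force": force on a finger pad.
Only numpy, scipy, OpenCV 4.12 (cv2) and the standard library are available. Lean on these libraries where they do the work, as an engineer would, in place of code of your own. Each camera call takes 0.05 s, during which the arm holds its last target. There are 200 camera calls.

### The job

Stamp the date on both ends of the pastry carton: push its white-labelled end squarely and centrally against the red sprung pad of the leaning date stamp until the pad has gone in well over half-way, hold it there a moment, then turn the carton end for end and do the same with its green-labelled end, keeping the carton's lid side uppermost throughout. Then set the carton down flat on its base in the open drawer, holding it until it rests on the drawer floor rather than dropping it, and push the drawer fully shut. Do not disturb the mug, the sugar jar or the plate.

Things in the scene. Friction and masses are not known exactly. Their poses are not given: they have to be found in the camera images.
- carton: loose pastry carton, stiff terracotta-pink box 110 long (x) x 60 wide (y) x 60 mm high (z), 0.18 to 0.35 kg, standing on its base, a thin dark-brown band round its middle. A white label covers the end at +x, a green one the end at -x; each folds over onto the top. Heading: any. Origin: centre of the underside; z up. Best held across the 60 mm width
- white_end (a point): centre of the carton's white-labelled end face, 55 mm along +x and 30 mm up from the carton's origin; axes as the carton's
- green_end (a point): centre of the carton's green-labelled end face, 55 mm along -x and 30 mm up from the carton's origin; axes as the carton's
- stamp_stand: fixed stand of the date stamp: base plate 150 x 120 x 12 mm and a bent steel bracket that carries a black housing with the red sprung pad in front, leaning over towards the robot; 200 mm high in all. Place and heading vary. The space below, above and in front of the pad is free. Origin: on the table, 20 mm behind the pad face's centre (the base reaches 40 mm before and 110 mm behind it)
- stamp_face (a point): centre of the red pad's face, 64 wide (y) x 56 mm high (z), 140 mm above the table at rest; moves with the pad. The face looks along this point's -x: to the robot's side and 35 degrees down. +x points into the pad, 35 degrees upward; y is level. A carton pressed squarely is held nose-up by 35 degrees: its long axis lies along this x, its z along this z
- stamp_pad (a joint): how far the stamp pad is pushed in along point stamp_face's +x (m): 0 at rest, 0.012 at the stop; a spring resists with about 2 N at first and 8 N at the stop and returns the pad. A stamp counts from 0.006 in
- drawer (a joint): how far the drawer is open (m): 0 fully shut, at most 0.18; it starts open by 0.15 to 0.17, slides with about 1.5 N of friction and stays where it is left
- drawer_unit: fixed wooden unit 240 x 240 x 115 mm high with one drawer, open at the start, sliding out towards the robot (the unit's -x). The opening leaves 85 mm above the drawer floor. Place and heading vary. Origin: on the table, below the middle of the unit's front opening; +x into the unit
- drawer_in (a point): centre of the drawer's inner floor, 20 mm above the table; moves with the drawer. +x is the way the drawer shuts, z up. The inside is 194 mm (x) x 200 mm (y), side walls 50 mm and front board 84 mm high above the floor. The part not under the unit reaches from 97 mm on the -x side of this point for a length equal to joint drawer
- drawer_front (a point): centre of the outer face of the drawer's white front board (236 mm wide, 92 mm high, 14 mm thick, its top 104 mm above the table), 58 mm above the table and 111 mm on the -x side of drawer_in; moves with the drawer; +x points into the drawer. No handle: push the board to shut. When shut, the board's inner face meets the unit's front
- mug: white mug, 76 mm across, 75 mm high, loose bystander. Origin: centre of the underside
- sugar_jar: amber glass jar with a black cap, 66 mm across, 85 mm high, loose bystander. It and the carton may stand in each other's place. Origin: centre of the underside
- plate: terracotta plate 180 mm across carrying a tall bun, 97 mm high in all, one loose bystander. Origin: centre of the underside
Things that resemble listed ones, but are neither listed nor needed, are in the scene too. Leave any blue or turquoise look-alike of the carton alone.

How it is judged:
By the outcome, as a careful person would: the job done as asked, in the order asked, and still so for the second after the job is handed in, with the robot touching nothing.
It also fails if it takes over 72 s, if anything falls off the work surface, if the arm or the gripper's body presses on something with over 40 N, if the wrist force passes 120 N, or if a joint passes its speed limit or range.

## Working session

There is one attempt and no reset: what is moved stays moved. The work goes in short steps, Python scripts to look and compute and a shell command to move; the robot and the scene stay as the last step left them, time stands still between calls to the robot, and variables do not carry over. Pictures are saved under pics/ and viewed, at most 10 in all, crops included, and the job is handed in when it is done.

```bash
mkdir -p pics; ls; python3 - <<'E'
from plant import *
import numpy as np,cv2
for n in("side","top"):
    p,d=snapshot(n); np.savez(f"{n}.npz",p=p,d=d,**camera_model(n)); cv2.imwrite(f"pics/{n}0.png",p[:,:,::-1])
    print(n,camera_model(n))
print(get_state()); print(r.nose_length)
E
```

```text
pics
side {'intrinsics': array([[490.28357473,   0.        , 311.76895168],
       [  0.        , 490.28357473, 234.74527869],
       [  0.        ,   0.        ,   1.        ]]), 'view': array([[-0.86177951, -0.50711972, -0.01287112,  0.51722443],
       [-0.37876123,  0.66011613, -0.64868068,  0.23273903],
       [ 0.3374552 , -0.55414464, -0.76095184,  1.43726583],
       [ 0.        ,  0.        ,  0.        ,  1.        ]])}
top {'intrinsics': array([[508.6000526 ,   0.        , 317.98682575],
       [  0.        , 508.6000526 , 239.36411055],
       [  0.        ,   0.        ,   1.        ]]), 'view': array([[-0.01999053, -0.9997971 ,  0.00247644,  0.0810277 ],
       [-0.98083879,  0.01913124, -0.1938795 ,  0.55819162],
       [ 0.19379278, -0.00630474, -0.98102223,  1.26839045],
       [ 0.        ,  0.        ,  0.        ,  1.        ]])}
{'clock': 0.1, 'q': array([ 1.21381184,  0.68989996, -0.19449846,  1.56620962,  0.15731393,
        0.90247043, -0.21509957]), 'qd': array([ 0.00032704, -0.00157127,  0.00051641, -0.00247954,  0.00094184,
       -0.0011909 , -0.00061983]), 'joint_torque': array([-3.71646165e-03, -5.28498244e+01, -1.27117887e+00, -1.53836668e+01,
       -5.25322650e-02,  2.00947157e-03,  4.43133717e-05]), 'tool_pos': array([ 0.23782028, -0.57741655,  0.24899785]), 'eef_rot': array([ 9.80964972e-01,  1.94183125e-01, -2.21046803e-04, -7.67364216e-04]), 'contact_force': array([0.03908443, 0.57211795, 0.07536085]), 'moment': array([ 0.04295898, -0.00789894, -0.02048851]), 'finger_force': 0.0, 'opening': 0.9972291048421257}
0.011
```

View pics/top0.png

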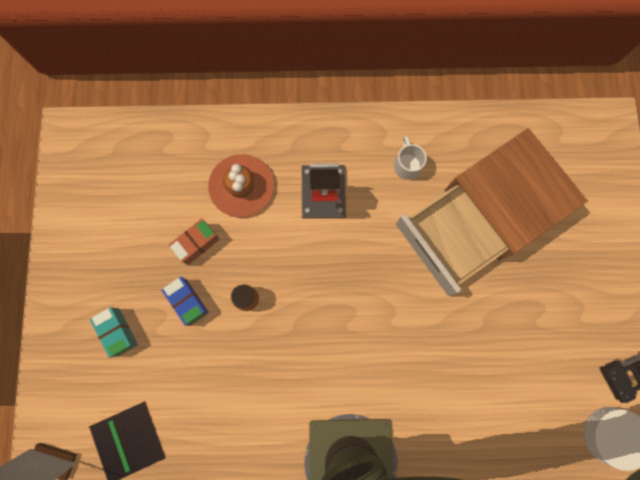

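View pics/side0.png

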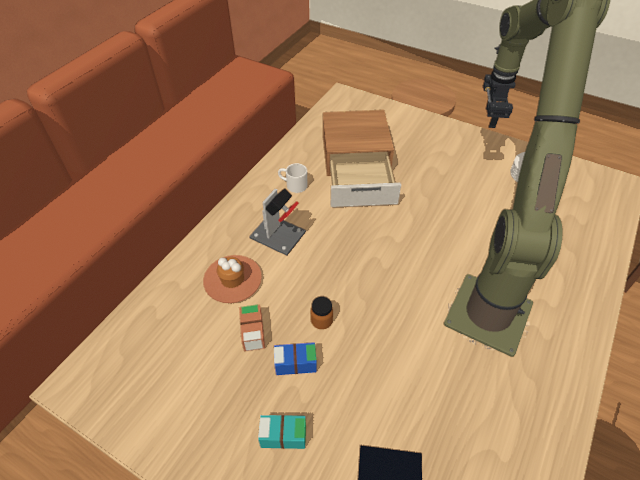

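The top view shows three carton-like boxes: terracotta (193,242), blue (185,301) and turquoise (113,332). Only the terracotta one fits the description. Its white label is at lower left (180,250) and its green at upper right (207,230). The jar is at (244,297), the plate at (241,185), the mug at (411,160), the stamp at (324,190) and the drawer at (455,235).

```bash
cat > h.py <<'E'
import numpy as np,cv2
from scipy.spatial.transform import Rotation as R
def cloud(f):
    K,V,d=f["intrinsics"],f["view"],f["d"]
    v,u=np.mgrid[:480,:640]
    c=np.stack([(u-K[0,2])/K[0,0]*d,(v-K[1,2])/K[1,1]*d,d],-1)
    w=(c-V[:3,3])@V[:3,:3]; w[d==0]=np.nan
    return w
E
python3 - <<'E'
from h import *
f=np.load("top.npz"); w=cloud(f); p=f["p"].astype(int); s=np.load("side.npz"); ws=cloud(s); ps=s["p"].astype(int)
cv2.imwrite("pics/c1.png",np.hstack([cv2.resize(f["p"][200:310,150:270,::-1],(400,366)),cv2.resize(s["p"][290:380,220:320,::-1],(400,366))]))
# carton top
m=np.zeros((480,640),bool); m[215:270,160:225]=1
m&=(w[...,2]>.052)&(w[...,2]<.07)
q=w[m]; print("carton",m.sum(),np.median(q[:,2]),cv2.minAreaRect((q[:,:2]*1000).astype(np.float32)))
r,g,b=p[...,0],p[...,1],p[...,2]
print("white",w[m&(b>150)].mean(0),"green",w[m&(g>r+20)].mean(0))
# stamp base
m=np.zeros((480,640),bool); m[155:225,290:360]=1
bb=m&(w[...,2]>.006)&(w[...,2]<.02)&(p.max(-1)<120)
print("base",bb.sum(),cv2.minAreaRect((w[bb][:,:2]*1000).astype(np.float32)))
rd=m&(r>110)&(g<60)&(b<60)
print("red top",rd.sum(),w[rd].min(0),w[rd].max(0),w[rd].mean(0))
m=np.zeros((480,640),bool); m[180:240,255:310]=1
rs=m&(ps[...,0]>110)&(ps[...,1]<60)&(ps[...,2]<60)
print("red side",rs.sum(),ws[rs].mean(0),ws[rs].min(0),ws[rs].max(0))
# unit top
m=np.zeros((480,640),bool); m[120:300,390:600]=1
t=m&(abs(w[...,2]-.115)<.006); n,l,st,ce=cv2.connectedComponentsWithStats(t.astype(np.uint8)); k=1+st[1:,4].argmax(); t=l==k
print("unit",np.median(w[t][:,2]),cv2.minAreaRect((w[t][:,:2]*1000).astype(np.float32)))
t=m&(abs(w[...,2]-.104)<.005)&(p.min(-1)>120); print("front",t.sum(),cv2.minAreaRect((w[t][:,:2]*1000).astype(np.float32)))
t=m&(abs(w[...,2]-.020)<.005);n,l,st,ce=cv2.connectedComponentsWithStats(t.astype(np.uint8)); k=1+st[1:,4].argmax(); t=l==k
print("floor",cv2.minAreaRect((w[t][:,:2]*1000).astype(np.float32)))
for nm,(x0,x1,y0,y1) in dict(mug=(390,430,140,180),jar=(228,262,280,312),plate=(205,280,150,218)).items():
    q=w[y0:y1,x0:x1].reshape(-1,3); q=q[q[:,2]>.012]; print(nm,q.min(0),q.max(0))
E
```

```text
carton 998 0.06040987759339971 ((564.1803588867188, 397.9556884765625), (63.30793762207031, 110.70095825195312), 39.05158233642578)
white [0.53763951 0.43015522 0.06089729] green [0.59159124 0.36357554 0.06089829]
base 1157 ((701.8165283203125, 52.51221466064453), (116.51782989501953, 147.30526733398438), 89.71285247802734)
red top 205 [nan nan nan] [nan nan nan] [nan nan nan]
red side 75 [0.64533547 0.06469557 0.15542064] [ 0.63313288 -0.00333886  0.00501658] [0.72439632 0.08714633 0.17247574]
unit 0.11497049894411082 ((668.2078857421875, -445.08563232421875), (240.18931579589844, 243.80535888671875), 33.35673522949219)
front 462 ((512.34716796875, -207.41748046875), (233.97976684570312, 14.324234962463379), 33.26616668701172)
floor ((576.137451171875, -304.4569091796875), (200.61248779296875, 172.97134399414062), 33.2286491394043)
mug [ 0.73225261 -0.21867564  0.01220704] [ 0.8408622  -0.14299134  0.08149208]
jar [0.3816918  0.23073221 0.01259772] [0.44427722 0.29247396 0.09249335]
plate [0.63300577 0.19212917 0.01200022] [0.813349   0.36839808 0.10193123]
```

View pics/c1.png

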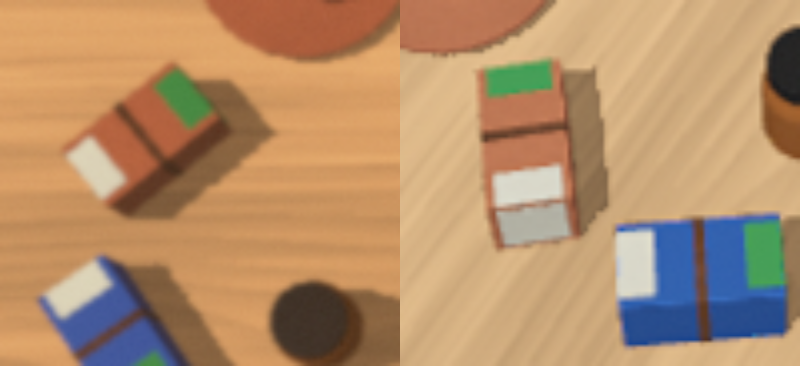

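The crop confirms that the terracotta carton at (193,242) is the one meant: brown band, white end at heading 129°. The sizes match what was given (carton 63×111 at z 60 mm, unit 240×244, board 234×14). Next I add a helper that works out tool-frame moves.

```bash
cat >> h.py <<'E'
def pose(head,tilt=0):
    "tool x at heading (deg) when level; tilt: nose-up of world-forward axis (0.) about level stamp y"
    h=np.radians(head); x=[np.cos(h),np.sin(h),0]; z=[0,0,-1]; y=np.cross(z,x)
    return R.from_matrix(np.array([x,y,z]).T)
def go(p,Rt=None):
    from plant import get_state
    s=get_state(); Rc=R.from_quat(s["eef_rot"]); d=Rc.inv().apply(np.array(p)-s["tool_pos"])
    print("t",round(s["clock"],2),"tool",s["tool_pos"].round(4),"shift",d.round(4),"rows",round(abs(d).max()/.0417,1))
    if Rt is not None:
        v=(Rc.inv()*Rt).as_rotvec(); print("turn",v.round(4),"rows",round(np.abs(v).max()/.124,1))
    print("q",s["q"].round(2),"F",s["contact_force"].round(1),"open",round(s["opening"],3))
E
python3 -c "
from h import *
go([.5,0,.25]); Rt=pose(129); go([.564,.398,.2],Rt)"
```

```text
t 0.1 tool [ 0.2378 -0.5774  0.249 ] shift [ 4.624e-01 -4.340e-01 -4.000e-04] rows 11.1
q [ 1.21  0.69 -0.19  1.57  0.16  0.9  -0.22] F [0.  0.6 0.1] open 0.997
t 0.1 tool [ 0.2378 -0.5774  0.249 ] shift [ 0.6732 -0.7775  0.0501] rows 18.6
turn [-1.2000e-03 -1.4000e-03 -1.8606e+00] rows 15.0
q [ 1.21  0.69 -0.19  1.57  0.16  0.9  -0.22] F [0.  0.6 0.1] open 0.997
```

```bash
python3 -m inch '1 .031 -.029 0 0 0 0;1 .031 -.029 0 0 0 0;1 .031 -.029 0 0 0 0;1 .031 -.029 0 0 0 0;1 .031 -.029 0 0 0 0;1 .031 -.029 0 0 0 0;1 .031 -.029 0 0 0 0;1 .031 -.029 0 0 0 0;1 .031 -.029 0 0 0 0;1 .031 -.029 0 0 0 0;1 .031 -.029 0 0 0 0;1 .031 -.029 0 0 0 0;1 .031 -.029 0 0 0 0;1 .031 -.029 0 0 0 0;1 .031 -.029 0 0 0 0' 30
python3 -m inch '1 0 0 0 0 0 -.124;1 0 0 0 0 0 -.124;1 0 0 0 0 0 -.124;1 0 0 0 0 0 -.124;1 0 0 0 0 0 -.124;1 0 0 0 0 0 -.124;1 0 0 0 0 0 -.124;1 0 0 0 0 0 -.124;1 0 0 0 0 0 -.124;1 0 0 0 0 0 -.124;1 0 0 0 0 0 -.124;1 0 0 0 0 0 -.124;1 0 0 0 0 0 -.124;1 0 0 0 0 0 -.124;1 0 0 0 0 0 -.124;1 0 0 0 0 0 0;1 0 0 0 0 0 0'
python3 -c "
from h import *
Rt=pose(129); go([.564,.398,.15],Rt)"
```

```text
clock: 1.35
tool_pos: [0.4977, -0.0072, 0.2496]
eef_rot: [0.981, 0.194, -0.0, 0.0]
contact_force: [0.8, -0.5, 0.8]
opening: 0.997
finger_force: 0.0
clock: 2.77
tool_pos: [0.4972, -0.0094, 0.2494]
eef_rot: [0.432, 0.902, -0.0, -0.0]
contact_force: [-0.2, 1.0, 0.4]
opening: 1.0
finger_force: 0.0
t 2.77 tool [ 0.4972 -0.0094  0.2494] shift [0.2759 0.3071 0.0995] rows 7.4
turn [-0.0003 -0.0007 -0.0043] rows 0.0
q [ 0.35  0.59 -0.68  1.93  0.51  0.8   0.06] F [-0.2  1.   0.4] open 1.0
```

```bash
python3 -m inch '1 .0276 .0307 .01 0 0 0;1 .0276 .0307 .01 0 0 0;1 .0276 .0307 .01 0 0 0;1 .0276 .0307 .01 0 0 0;1 .0276 .0307 .01 0 0 0;1 .0276 .0307 .01 0 0 0;1 .0276 .0307 .01 0 0 0;1 .0276 .0307 .01 0 0 0;1 .0276 .0307 .01 0 0 0;1 .0276 .0307 .01 0 0 0;1 0 0 0 0 0 0;1 0 0 0 0 0 0;1 0 0 0 0 0 0'
python3 - <<'E'
from h import *
from plant import *
Rt=pose(129); go([.564,.398,.032],Rt)
p,d=snapshot("side"); cv2.imwrite("pics/s2.png",cv2.resize(p[180:420,160:480,::-1],(640,480)))
E
```

```text
clock: 3.85
tool_pos: [0.5612, 0.39, 0.1511]
eef_rot: [0.431, 0.902, -0.001, 0.0]
contact_force: [0.8, -0.6, -0.2]
opening: 0.998
finger_force: 0.0
t 3.85 tool [0.5612 0.39   0.1511] shift [0.0046 0.0073 0.1191] rows 2.9
turn [-0.0013  0.0014 -0.0021] rows 0.0
q [-0.41  0.93 -0.55  1.44  0.55  0.93 -0.44] F [ 0.8 -0.6 -0.2] open 0.998
```

View pics/s2.png

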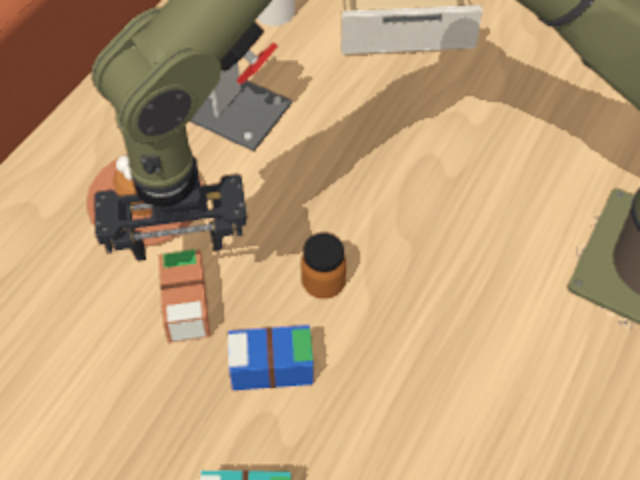

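The hand (crop 175,215) stands above the carton (183,295), aligned across its width, with the fingers clear of everything. I correct a few mm, descend and grip.

```bash
python3 -m inch '1 .0046 .0073 .02 0 0 0;1 0 0 .02 0 0 0;1 0 0 .02 0 0 0;1 0 0 .02 0 0 0;1 0 0 .02 0 0 0;1 0 0 .019 0 0 0;1 0 0 0 0 0 0;1 0 0 0 0 0 0;1 0 0 0 0 0 0;-1 0 0 0 0 0 0;-1 0 0 0 0 0 0;-1 0 0 0 0 0 0;-1 0 0 0 0 0 0;-1 0 0 0 0 0 0;-1 0 0 0 0 0 0;-1 0 0 0 0 0 0;-1 0 0 0 0 0 0' 30
python3 -m inch '-1 0 0 -.025 0 0 0;-1 0 0 -.035 0 0 0;-1 0 0 -.04 0 0 0;-1 0 0 -.04 0 0 0;-1 0 0 -.04 0 0 0;-1 0 0 -.04 0 0 0;-1 0 0 0 0 0 0;-1 0 0 0 0 0 0'
python3 - <<'E'
from h import *
Rt=pose(0); go([.45,.0525,.25],Rt)
E
```

```text
clock: 5.32
tool_pos: [0.5638, 0.3985, 0.033]
eef_rot: [0.431, 0.902, -0.001, -0.0]
contact_force: [-2.3, -2.7, 5.0]
opening: 0.679
finger_force: 30.0
clock: 5.98
tool_pos: [0.565, 0.3999, 0.2548]
eef_rot: [0.431, 0.902, 0.002, 0.001]
contact_force: [-0.1, 0.5, -4.0]
opening: 0.677
finger_force: 30.0
t 5.98 tool [0.565  0.3999 0.2548] shift [-0.1978 -0.3079  0.0032] rows 7.4
turn [ 0.0026 -0.0058  2.2506] rows 18.2
q [-0.4   0.83 -0.6   1.32  0.48  1.13 -0.37] F [-0.1  0.5 -4. ] open 0.677
```

Grip is at 59.6 mm wide, and the carton is lifted. I move to the front of the stamp while turning it, and refine the pad from the first pictures.

```bash
python3 -m inch '-1 -.0198 -.0308 0 0 0 0;-1 -.0198 -.0308 0 0 0 0;-1 -.0198 -.0308 0 0 0 0;-1 -.0198 -.0308 0 0 0 0;-1 -.0198 -.0308 0 0 0 0;-1 -.0198 -.0308 0 0 0 0;-1 -.0198 -.0308 0 0 0 0;-1 -.0198 -.0308 0 0 0 0;-1 -.0198 -.0308 0 0 0 0;-1 -.0198 -.0308 0 0 0 0'
python3 -m inch '-1 0 0 0 0 0 .118;-1 0 0 0 0 0 .118;-1 0 0 0 0 0 .118;-1 0 0 0 0 0 .118;-1 0 0 0 0 0 .118;-1 0 0 0 0 0 .118;-1 0 0 0 0 0 .118;-1 0 0 0 0 0 .118;-1 0 0 0 0 0 .118;-1 0 0 0 0 0 .118;-1 0 0 0 0 0 .118;-1 0 0 0 0 0 .118;-1 0 0 0 0 0 .118;-1 0 0 0 0 0 .118;-1 0 0 0 0 0 .118;-1 0 0 0 0 0 .118;-1 0 0 0 0 0 .118;-1 0 0 0 0 0 .118;-1 0 0 0 0 0 .118;-1 0 0 0 0 0 0'
python3 - <<'E'
from h import *
go([.45,.0525,.25],pose(0))
for n,(x0,x1,y0,y1) in dict(top=(290,360,155,225),side=(255,310,180,240)).items():
    f=np.load(n+".npz"); w=cloud(f); p=f["p"].astype(int)
    m=np.zeros((480,640),bool); m[y0:y1,x0:x1]=1
    m&=(p[...,0]>1.8*p[...,1])&(p[...,0]>1.8*p[...,2])&(p[...,0]>90)&(w[...,2]>.1)&(w[...,2]<.19)
    q=w[m]; print(n,len(q),q.mean(0),np.percentile(q,[2,98],axis=0))
    print(cv2.minAreaRect((q[:,:2]*1000).astype(np.float32)))
    k=np.zeros((480,640),bool); k[y0:y1,x0:x1]=1
    k&=(p.max(-1)<75)&(w[...,2]>.13)&(w[...,2]<.21); q=w[k]
    print(" housing",len(q),cv2.minAreaRect((q[:,:2]*1000).astype(np.float32)))
E
```

```text
clock: 6.82
tool_pos: [0.4469, 0.0489, 0.2507]
eef_rot: [0.431, 0.903, -0.001, -0.002]
contact_force: [0.2, -0.4, -3.2]
opening: 0.68
finger_force: 30.0
clock: 8.48
tool_pos: [0.4478, 0.0507, 0.2509]
eef_rot: [1.0, 0.003, -0.002, 0.001]
contact_force: [0.2, 0.3, -3.0]
opening: 0.679
finger_force: 30.0
t 8.48 tool [0.4478 0.0507 0.2509] shift [ 0.0022 -0.0018  0.0009] rows 0.1
turn [0.0019 0.0039 0.0057] rows 0.0
q [-0.22  0.47 -0.    2.07  0.    0.61 -1.78] F [ 0.2  0.3 -3. ] open 0.679
top 242 [0.64848207 0.05347169 0.15500134] [[0.63444895 0.02342234 0.12471197]
 [0.67180152 0.08308689 0.17055286]]
((653.0589599609375, 53.34852600097656), (63.148765563964844, 39.323097229003906), 87.62480926513672)
 housing 568 ((686.45751953125, 53.27030563354492), (67.47581481933594, 57.83955383300781), 89.21881866455078)
side 94 [0.64373737 0.06524074 0.15890956] [[0.63304137 0.02688597 0.12416652]
 [0.66585565 0.08684896 0.1722992 ]]
((640.92333984375, 60.1982421875), (70.18962860107422, 33.92485809326172), 60.17356491088867)
 housing 329 ((684.0433349609375, 55.870765686035156), (55.265647888183594, 71.33685302734375), 1.236894130706787)
```

```bash
cat >> h.py <<'E'
F=np.array([.648,.053,.140]); H=np.radians(-.5); T=np.radians(35)
U=np.array([np.cos(T)*np.cos(H),np.cos(T)*np.sin(H),np.sin(T)])
Zc=np.array([-np.sin(T)*np.cos(H),-np.sin(T)*np.sin(H),np.cos(T)])
def stampR(sign):
    x=sign*U; z=-Zc; return R.from_matrix(np.array([x,np.cross(z,x),z]).T)
def stampP(gap): return F-(.055+gap)*U+.003*Zc
E
python3 -m inch '-1 .025 -.001 .02 0 0 0;-1 .025 0 .02 0 0 0;-1 .025 0 .02 0 0 0;-1 .025 0 .02 0 0 0;-1 0 0 0 0 -.122 0;-1 0 0 0 0 -.122 0;-1 0 0 0 0 -.122 0;-1 0 0 0 0 -.122 0;-1 0 0 0 0 -.122 0;-1 0 0 0 0 0 0;-1 0 0 0 0 0 0'
python3 -c "
from h import *
go(stampP(.03),stampR(1))"
```

```text
clock: 9.4
tool_pos: [0.5488, 0.0525, 0.1689]
eef_rot: [0.954, 0.005, -0.298, 0.002]
contact_force: [-0.4, -0.7, -3.3]
opening: 0.681
finger_force: 30.0
t 9.4 tool [0.5488 0.0525 0.1689] shift [ 0.0657 -0.0008  0.0459] rows 1.6
turn [0.     1.2169 0.02  ] rows 9.8
q [-0.12  0.99 -0.03  1.31 -0.05  1.45 -1.69] F [-0.4 -0.7 -3.3] open 0.681
```

Wrong tilt sign, and it is in free space; I reverse it.

```bash
python3 -m inch '-1 0 0 0 0 .1217 0;-1 0 0 0 0 .1217 0;-1 0 0 0 0 .1217 0;-1 0 0 0 0 .1217 0;-1 0 0 0 0 .1217 0;-1 0 0 0 0 .1217 0;-1 0 0 0 0 .1217 0;-1 0 0 0 0 .1217 0;-1 0 0 0 0 .1217 0;-1 0 0 0 0 .1217 .02;-1 0 0 0 0 0 0;-1 0 0 0 0 0 0'
python3 -c "
from h import *
go(stampP(.03),stampR(1))"
```

```text
clock: 10.4
tool_pos: [0.5634, 0.0463, 0.1901]
eef_rot: [0.986, -0.001, 0.168, 0.015]
contact_force: [-0.2, -0.2, -3.5]
opening: 0.676
finger_force: 30.0
t 10.4 tool [0.5634 0.0463 0.1901] shift [-0.0194 -0.0102  0.0951] rows 2.3
turn [0.025  0.2726 0.015 ] rows 2.2
q [-0.28  0.62  0.1   2.13  0.57  0.08 -2.35] F [-0.2 -0.2 -3.5] open 0.676
```

The wrist limit (q6) stops the tilt. I fit a quick kinematic model to see which tilt is reachable at the stamp.

```bash
cat > kin.py <<'E'
from h import *
from scipy.optimize import least_squares
def fk(q,P):
    h,a,b,c,o1,o2=P; E=lambda ax,t:R.from_euler(ax,t)
    A=E('z',-q[0])*E('y',q[1]); p=np.array([0,0,h])
    A2=A*E('z',-q[2]); p=p+A2.apply([o1,0,a]); A3=A2*E('y',q[3]); A4=A3*E('z',-q[4]); p=p+A4.apply([o2,0,b])
    A5=A4*E('y',q[5]); A6=A5*E('z',-q[6]); return p+A6.apply([0,0,c]),A6
D=[([1.21381184,.68989996,-.19449846,1.56620962,.15731393,.90247043,-.21509957],[.2378,-.5774,.249]),
([.35,.59,-.68,1.93,.51,.80,.06],[.4972,-.0094,.2494]),([-.41,.93,-.55,1.44,.55,.93,-.44],[.5612,.39,.1511]),
([-.4,.83,-.6,1.32,.48,1.13,-.37],[.565,.3999,.2548]),([-.22,.47,0,2.07,0,.61,-1.78],[.4478,.0507,.2509]),
([-.12,.99,-.03,1.31,-.05,1.45,-1.69],[.5488,.0525,.1689]),([-.28,.62,.1,2.13,.57,.08,-2.35],[.5634,.0463,.1901])]
if __name__=="__main__":
    s=least_squares(lambda P:np.concatenate([fk(q,P)[0]-t for q,t in D]),[.3,.4,.4,.25,0,0])
    print(s.x.round(4),s.fun.reshape(-1,3).round(3)); print(fk(D[0][0],s.x)[1].as_quat())
    print(fk(D[5][0],s.x)[1].as_quat(),fk(D[6][0],s.x)[1].as_quat())
E
python3 kin.py
```

```text
[ 0.3013  0.6344  0.3293  0.3421 -0.031   0.0213] [[ 0.029  0.018 -0.002]
 [-0.01   0.004  0.006]
 [ 0.007  0.016 -0.006]
 [ 0.003  0.011 -0.007]
 [-0.032  0.042  0.004]
 [-0.007  0.044 -0.009]
 [-0.007  0.033  0.013]]
[ 5.56338779e-01  8.30955189e-01  3.86303910e-04 -6.98912629e-04]
[ 0.67302458  0.67539836 -0.21577873 -0.21051013] [0.70017365 0.69342899 0.10852075 0.13090587]
```

```bash
cat > kin.py <<'E'
from h import *
from scipy.optimize import least_squares
import itertools
Q=[[.981,.194,0,0],[.432,.902,0,0],[.431,.902,-.001,0],[.431,.902,.002,.001],[1,.003,-.002,.001],[.954,.005,-.298,.002],[.986,-.001,.168,.015]]
def fk(q,P,S):
    h,a,b,c,o1,o2,z1,z7=P[:8]; E=lambda ax,t:R.from_euler(ax,t); ox,oy=P[8:10]
    q=np.array(q)+P[10:17]
    A=E('z',S[0]*q[0]+z1)*E('y',q[1]); p=np.array([ox,oy,h])
    A2=A*E('z',S[1]*q[2]); p=p+A2.apply([o1,0,a]); A3=A2*E('y',q[3]); A4=A3*E('z',S[2]*q[4]); p=p+A4.apply([o2,0,b])
    A5=A4*E('y',q[5]); A6=A5*E('z',S[3]*q[6]+z7); return p+A6.apply([0,0,c]),A6
D=[([1.21381184,.68989996,-.19449846,1.56620962,.15731393,.90247043,-.21509957],[.2378,-.5774,.249]),
([.35,.59,-.68,1.93,.51,.80,.06],[.4972,-.0094,.2494]),([-.41,.93,-.55,1.44,.55,.93,-.44],[.5612,.39,.1511]),
([-.4,.83,-.6,1.32,.48,1.13,-.37],[.565,.3999,.2548]),([-.22,.47,0,2.07,0,.61,-1.78],[.4478,.0507,.2509]),
([-.12,.99,-.03,1.31,-.05,1.45,-1.69],[.5488,.0525,.1689]),([-.28,.62,.1,2.13,.57,.08,-2.35],[.5634,.0463,.1901])]
def res(P,S):
    o=[]
    for (q,t),u in zip(D,Q):
        p,A=fk(q,P,S); o+=[p-t,.3*(A.inv()*R.from_quat(u)).as_rotvec()]
    return np.concatenate(o+[.3*P[8:17],.05*(P[4:6])])
def fit():
    best=None
    for S in itertools.product([-1,1],repeat=4):
      if S[0]==1: continue
      for z7 in (0,1.57,3.14,-1.57):
        s=least_squares(res,np.r_[.3,.4,.4,.25,0,0,0.1,z7,np.zeros(9)],args=(S,))
        if best is None or s.cost<best[0]: best=(s.cost,s.x,S,s.fun)
    return best
if __name__=="__main__":
    c,P,S,f=fit(); print(c,S,P.round(3)); print(f[:42].reshape(-1,6).round(3)); np.savez("kin.npz",P=P,S=S)
E
python3 kin.py
```

```text
0.00029280283575765486 (-1, -1, -1, -1) [ 3.450e-01  5.670e-01  3.400e-01  3.180e-01  5.000e-03  0.000e+00
 -5.400e-02  1.507e+00 -1.000e-03 -6.000e-03  0.000e+00  0.000e+00
  1.500e-02  9.000e-03  1.000e-03 -1.300e-02 -0.000e+00]
[[ 0.004 -0.006 -0.002  0.     0.003  0.   ]
 [ 0.002  0.005  0.006 -0.001  0.001 -0.001]
 [ 0.001 -0.003  0.003 -0.     0.002 -0.   ]
 [ 0.003 -0.006  0.003  0.     0.003  0.001]
 [-0.003  0.011 -0.003  0.002 -0.     0.001]
 [-0.004 -0.    -0.007 -0.007  0.001 -0.001]
 [-0.003  0.    -0.     0.008 -0.001 -0.   ]]
```

```bash
cat > ik.py <<'E'
from kin import *
k=np.load("kin.npz"); P,S=k["P"],tuple(k["S"])
LO=np.array([-3.01,-.46,-1.47,.13,-1,.04,-2.66]);HI=np.array([3.01,2.08,1.51,2.56,4.14,2.09,2.66])
def ik(p,Rt,q0,reg=.003):
    f=lambda q:(lambda x:np.r_[x[0]-p,.3*(x[1].inv()*Rt).as_rotvec(),reg*.1*(q-q0)])(fk(q,P,S))
    s=least_squares(f,np.clip(q0,LO+.03,HI-.03),bounds=(LO+.02,HI-.02)); return s.x,np.abs(s.fun[:6]).max()
if __name__=="__main__":
    rng=np.random.default_rng(0)
    for tilt in (35,25,15,0):
      for sg in (1,-1):
        t=np.radians(tilt); Rr=stampR(sg)*R.from_euler('y',sg*np.radians(tilt-35))
        sols=[]
        for i in range(30):
            q0=rng.uniform(LO,HI); q,e=ik(stampP(-.01),Rr,q0)
            if e<.002: sols.append(q)
        print(tilt,sg,"toolz",Rr.apply([0,0,1]).round(2),len(sols)); 
        for q in sols[:8]: print("  ",q.round(2))
E
python3 ik.py
```

```text
35 1 toolz [ 0.57 -0.01 -0.82] 14
   [ 0.11  0.91 -0.53  2.28  2.5   0.78  2.1 ]
   [-0.78  1.17  1.13  2.28  4.04  1.06  0.2 ]
   [ 0.02  0.88 -0.38  2.28  2.62  0.71  1.94]
   [-0.08  0.85 -0.21  2.28  2.78  0.65  1.75]
   [-0.63  0.98  0.74  2.28  3.79  0.78  0.55]
   [-0.83  1.31  1.34  2.28  4.12  1.25  0.05]
   [-0.25  0.85  0.07  2.28  3.08  0.61  1.4 ]
   [-0.65  1.    0.78  2.28  3.82  0.8   0.51]
35 -1 toolz [ 0.57 -0.01 -0.82] 18
   [ 0.38  1.16 -1.14  2.28  2.18  1.2  -0.56]
   [ 0.23  0.98 -0.76  2.28  2.34  0.91 -0.84]
   [ 0.45  1.37 -1.45  2.28  2.11  1.51 -0.36]
   [-0.22  0.85  0.03  2.28  3.03  0.61 -1.69]
   [ 0.36  1.13 -1.08  2.28  2.2   1.15 -0.6 ]
   [-0.34  0.86  0.23  2.28  3.27  0.61 -1.96]
   [ 0.41  1.22 -1.23  2.28  2.15  1.29 -0.5 ]
   [-0.04  0.86 -0.27  2.28  2.72  0.67 -1.31]
25 1 toolz [ 0.42 -0.   -0.91] 12
   [-0.52  0.87  0.55  2.13  4.12  0.44  0.31]
   [-0.31  0.81  0.2   2.13  3.53  0.26  0.96]
   [-0.14  0.8  -0.09  2.13  2.7   0.26  1.83]
   [-0.25  0.8   0.1   2.13  3.25  0.24  1.25]
   [-0.52  0.87  0.55  2.13  4.12  0.44  0.31]
   [-0.3  
[... 1469 characters left out ...]
8  0.65 -2.18]
   [ 0.06  0.87 -0.41  1.71  0.5   0.66 -2.2 ]
   [ 0.32  1.04 -0.96  1.71  1.02  0.97 -2.64]
   [ 0.02  0.86 -0.32  1.71  0.4   0.63 -2.1 ]
   [-0.11  0.84 -0.08  1.71  0.09  0.59 -1.82]
   [-0.53  0.96  0.72  1.71 -0.85  0.82 -0.98]
   [ 0.32  1.04 -0.96  1.71  1.02  0.97 -2.64]
0 -1 toolz [ 0. -0. -1.] 16
   [ 0.43  1.3  -1.44  1.71  1.32  1.41  0.31]
   [ 0.28  1.   -0.87  1.71  0.95  0.9   0.56]
   [ 0.04  0.87 -0.37  1.71  0.46  0.65  0.98]
   [ 0.43  1.31 -1.45  1.71  1.33  1.41  0.3 ]
   [ 0.34  1.07 -1.03  1.71  1.07  1.03  0.46]
   [-0.04  0.85 -0.22  1.71  0.27  0.61  1.16]
   [-0.3   0.86  0.25  1.71 -0.35  0.62  1.72]
   [ 0.34  1.06 -1.01  1.71  1.06  1.01  0.47]
```

The stamp pose needs the wrist on its other branch (q5≈π). I can swing it round there with the carton tilted sideways by only about 17°, and the model gives the path.

```bash
python3 - <<'E'
from ik import *
b=[-.18,.6,0,2.13,0,.3,-1.74]
p,A=fk(b,P,S); print(p.round(3),A.as_matrix().round(2)); go(p,A)
prev=None
for i,q5 in enumerate(np.linspace(0,3.04,17)):
    q=[-.18,.6,0,2.13,q5,.3,1.4-q5]; p,A=fk(q,P,S)
    if prev: print(i,round(q5,2),p.round(3),"toolz",A.apply([0,0,1]).round(2),"sh",prev[1].inv().apply(p-prev[0]).round(3),"rv",(prev[1].inv()*A).as_rotvec().round(3))
    prev=(p,A)
E
```

```text
[0.491 0.049 0.181] [[ 0.99  0.01  0.12]
 [ 0.01 -1.    0.  ]
 [ 0.12 -0.   -0.99]]
t 10.4 tool [0.5634 0.0463 0.1901] shift [-0.0711 -0.002  -0.0158] rows 1.7
turn [ 0.0354 -0.2227 -0.0093] rows 1.8
q [-0.28  0.62  0.1   2.13  0.57  0.08 -2.35] F [-0.2 -0.2 -3.5] open 0.676
1 0.19 [0.495 0.032 0.182] toolz [ 0.13 -0.05 -0.99] sh [-0.003 -0.017 -0.   ] rv [ 0.053 -0.011  0.008]
2 0.38 [0.501 0.016 0.184] toolz [ 0.15 -0.1  -0.98] sh [-0.006 -0.016 -0.   ] rv [ 0.05  -0.021  0.008]
3 0.57 [0.51  0.002 0.187] toolz [ 0.17 -0.14 -0.97] sh [-0.009 -0.014 -0.   ] rv [ 0.045 -0.03   0.008]
4 0.76 [ 0.521 -0.011  0.192] toolz [ 0.21 -0.18 -0.96] sh [-0.012 -0.012 -0.   ] rv [ 0.038 -0.038  0.008]
5 0.95 [ 0.534 -0.02   0.197] toolz [ 0.25 -0.21 -0.94] sh [-0.014 -0.01  -0.   ] rv [ 0.031 -0.044  0.008]
6 1.14 [ 0.549 -0.027  0.203] toolz [ 0.3  -0.23 -0.93] sh [-0.016 -0.007 -0.   ] rv [ 0.022 -0.049  0.008]
7 1.33 [ 0.564 -0.031  0.209] toolz [ 0.34 -0.25 -0.91] sh [-0.017 -0.004 -0.   ] rv [ 0.012 -0.052  0.008]
8 1.52 [ 0.58  -0.032  0.216] toolz [ 0.39 -0.25 -0.89] sh [-0.017 -0.001 -0.
[... 188 characters left out ...]
-0.84] sh [-0.016  0.006 -0.   ] rv [-0.018 -0.051  0.008]
11 2.09 [ 0.624 -0.015  0.235] toolz [ 0.53 -0.19 -0.83] sh [-0.015  0.009 -0.   ] rv [-0.027 -0.046  0.008]
12 2.28 [ 0.635 -0.003  0.24 ] toolz [ 0.57 -0.16 -0.81] sh [-0.013  0.011 -0.   ] rv [-0.035 -0.04   0.008]
13 2.47 [0.645 0.01  0.245] toolz [ 0.6  -0.12 -0.79] sh [-0.011  0.014 -0.   ] rv [-0.042 -0.033  0.008]
14 2.66 [0.652 0.026 0.248] toolz [ 0.62 -0.07 -0.78] sh [-0.008  0.015 -0.   ] rv [-0.048 -0.024  0.008]
15 2.85 [0.656 0.042 0.251] toolz [ 0.63 -0.02 -0.78] sh [-0.005  0.016 -0.   ] rv [-0.052 -0.015  0.008]
16 3.04 [0.657 0.059 0.252] toolz [ 0.63  0.04 -0.77] sh [-0.002  0.017 -0.   ] rv [-0.054 -0.005  0.008]
```

```bash
python3 -m inch '-1 -.031 -.001 -.02 0 0 0;-1 -.031 -.001 -.02 0 0 0;-1 -.031 -.001 -.02 0 0 0;-1 -.031 -.001 -.02 0 0 0;-1 0 0 0 .018 -.111 0;-1 0 0 0 .018 -.111 0;-1 0 0 0 0 0 0;-1 0 0 0 0 0 -.12;-1 0 0 0 0 0 -.12;-1 0 0 0 0 0 -.12;-1 0 0 0 0 0 -.12;-1 0 0 0 0 0 -.12;-1 0 0 0 0 0 -.12'
python3 -c "
from ik import *
go([.42,.05,.225],fk([-.18,.6,0,2.13,0,.3,1.4],P,S)[1])"
```

```text
clock: 11.48
tool_pos: [0.4377, 0.0495, 0.2294]
eef_rot: [0.93, 0.35, 0.098, 0.055]
contact_force: [0.4, 0.0, -3.6]
opening: 0.677
finger_force: 30.0
t 11.48 tool [0.4377 0.0495 0.2294] shift [-0.0134 -0.0125  0.0004] rows 0.3
turn [ 0.1111  0.0969 -2.4253] rows 19.6
q [-0.05  0.45 -0.35  2.3   0.91  0.33 -2.06] F [ 0.4  0.  -3.6] open 0.677
```

```bash
python3 -m inch '-1 0 0 0 0 0 -.121;-1 0 0 0 0 0 -.121;-1 0 0 0 0 0 -.121;-1 0 0 0 0 0 -.121;-1 0 0 0 0 0 -.121;-1 0 0 0 0 0 -.121;-1 0 0 0 0 0 -.121;-1 0 0 0 0 0 -.121;-1 0 0 0 0 0 -.121;-1 0 0 0 0 0 -.121;-1 0 0 0 0 0 -.121;-1 0 0 0 0 0 -.121;-1 0 0 0 0 0 -.121;-1 0 0 0 0 0 -.121;-1 0 0 0 0 0 -.121;-1 0 0 0 0 0 -.121;-1 0 0 0 0 0 -.121;-1 0 0 0 0 0 -.121;-1 0 0 0 0 0 -.121;-1 0 0 0 0 0 -.121'
python3 -c "
from ik import *
A=fk([-.18,.6,0,2.13,0,.3,1.4],P,S)[1]
go([.42,.05,.225],A); print((R.from_quat(get_state()['eef_rot']).apply([0,0,1])) if 0 else A.as_quat())
from plant import get_state
s=get_state();print(R.from_quat(s['eef_rot']).as_matrix().round(2)); q=s['q'];p,B=fk(q,P,S);print(p.round(3),B.as_matrix().round(2))
prev=(p,B)
for i,q5 in enumerate(np.linspace(q[4],3.1,13)[1:]):
    g=q.copy(); g[4]=q5; g[6]=q[6]-(q5-q[4]); p,A=fk(g,P,S)
    print(i,p.round(3),A.apply([0,0,1]).round(2),A.apply([1,0,0]).round(2),'sh',prev[1].inv().apply(p-prev[0]).round(3),(prev[1].inv()*A).as_rotvec().round(3)); prev=(p,A)
"
```

```text
clock: 13.15
tool_pos: [0.4371, 0.0493, 0.2287]
eef_rot: [0.001, 0.994, -0.018, 0.109]
contact_force: [-0.3, -0.4, -3.4]
opening: 0.683
finger_force: 30.0
t 13.15 tool [0.4371 0.0493 0.2287] shift [ 0.0175  0.0007 -0.0002] rows 0.4
turn [-0.0406  0.1037 -0.0078] rows 0.8
q [ 0.31  0.56 -0.9   2.29  1.16  0.62  0.08] F [-0.3 -0.4 -3.4] open 0.683
[-0.00418223  0.99832828  0.00197709  0.05761289]
[[-0.98  0.01  0.22]
 [-0.    1.   -0.04]
 [-0.22 -0.04 -0.98]]
[0.436 0.055 0.237] [[-0.98  0.    0.21]
 [-0.01  1.   -0.05]
 [-0.21 -0.05 -0.98]]
0 [0.464 0.053 0.244] [ 0.3  -0.05 -0.95] [-0.95  0.02 -0.3 ] sh [-0.029 -0.002 -0.001] [ 0.005 -0.092  0.029]
1 [0.492 0.055 0.254] [ 0.38 -0.05 -0.92] [-0.92  0.04 -0.38] sh [-0.029  0.003 -0.001] [-0.01  -0.092  0.029]
2 [0.518 0.061 0.266] [ 0.47 -0.03 -0.88] [-0.88  0.07 -0.47] sh [-0.029  0.007 -0.001] [-0.024 -0.089  0.029]
3 [0.542 0.071 0.28 ] [ 0.54  0.01 -0.84] [-0.84  0.09 -0.54] sh [-0.027  0.012 -0.001] [-0.038 -0.084  0.029]
4 [0.563 0.085 0.296] [ 0.61  0.05 -0.79] [-0.79  0.13 -0.6 ] sh [-0.025  0.016 -0.001] [-0.052 -0.077  0.029]
5 [0.581 0.102 0.312] [ 0.66  0.1  -0.74] [-0.75  0.16 -0.65] sh [-0.022  0.02  -0.001] [-0.063 -0.068  0.029]
6 [0.595 0.121 0.329] [ 0.71  0.16 -0.69] [-0.71  0.19 -0.68] sh [-0.018  0.023 -0.001] [-0.073 -0.056  0.029]
7 [0.605 0.143 0.346] [ 0.74  0.23 -0.63] [-0.68  0.23 -0.7 ] sh [-0.014  0.026 -0.001] [-0.081 -0.044  0.029]
8 [0.61  0.167 0.363] [ 0.75  0.3  -0.58] [-0.65  0.27 -0.71] sh [-0.01   0.028 -0.001] [-0.087 -0.03   0.029]
9 [0.611 0.191 0.379] [ 0.76  0.38 -0.53] [-0.64  0.3  -0.7 ] sh [-0.005  0.029 -0.001] [-0.091 -0.016  0.029]
10 [0.607 0.216 0.394] [ 0.74  0.46 -0.48] [-0.65  0.32 -0.69] sh [-0.001  0.029 -0.001] [-0.093 -0.001  0.029]
11 [0.599 0.241 0.408] [ 0.72  0.54 -0.44] [-0.66  0.34 -0.67] sh [ 0.004  0.029 -0.001] [-0.091  0.014  0.029]
```

The solver swung the elbow, and q5=1.16, q6=.62 is well clear of the singularity. So I just tilt outward from here.

```bash
python3 -m inch '-1 -.02 0 0 0 -.092 0;-1 -.02 0 0 0 -.092 0;-1 -.02 0 0 0 -.092 0;-1 -.01 0 0 0 -.092 0;-1 0 0 0 0 0 0;-1 0 0 0 0 0 0'
python3 -c "
from h import *
go(stampP(.09),stampR(-1));go(stampP(.09),stampR(1))
"
```

```text
clock: 13.65
tool_pos: [0.4982, 0.0484, 0.249]
eef_rot: [-0.0, 0.961, -0.02, 0.277]
contact_force: [0.4, -0.1, -4.0]
opening: 0.681
finger_force: 30.0
t 13.65 tool [0.4982 0.0484 0.249 ] shift [0.0762 0.0134 0.1758] rows 4.2
turn [-0.0336 -0.0485  0.0202] rows 0.4
q [ 0.24  0.56 -0.87  2.42  1.88  0.72 -0.62] F [ 0.4 -0.1 -4. ] open 0.681
t 13.65 tool [0.4982 0.0484 0.249 ] shift [0.0762 0.0134 0.1758] rows 4.2
turn [ 0.0756 -0.0524 -3.1201] rows 25.2
q [ 0.24  0.56 -0.87  2.42  1.88  0.72 -0.62] F [ 0.4 -0.1 -4. ] open 0.681
```

```bash
python3 -m inch '-1 0 .013 0 -.034 -.048 0;-1 0 0 .03 0 0 -.12;-1 0 0 .03 0 0 -.12;-1 0 0 0 0 0 -.12;-1 0 0 0 0 0 -.12;-1 0 0 0 0 0 -.12;-1 0 0 0 0 0 -.12;-1 0 0 0 0 0 -.12;-1 0 0 0 0 0 -.12;-1 0 0 0 0 0 -.12;-1 0 0 0 0 0 -.12;-1 0 0 0 0 0 -.12;-1 0 0 0 0 0 -.12;-1 0 0 0 0 0 -.12;-1 0 0 0 0 0 -.12;-1 0 0 0 0 0 -.12;-1 0 0 0 0 0 -.12;-1 0 0 0 0 0 -.12;-1 0 0 0 0 0 -.12'
python3 -m inch '-1 0 0 0 0 0 -.12;-1 0 0 0 0 0 -.12;-1 0 0 0 0 0 -.12;-1 0 0 0 0 0 -.12;-1 0 0 0 0 0 -.12;-1 0 0 0 0 0 -.12;-1 0 0 0 0 0 -.12;-1 0 0 0 0 0 -.12;-1 0 0 0 0 0 0;-1 0 0 0 0 0 0'
python3 -c "
from h import *
go(stampP(.04),stampR(1))
"
```

```text
clock: 15.23
tool_pos: [0.5352, 0.0609, 0.2012]
eef_rot: [0.844, -0.443, 0.269, -0.138]
contact_force: [0.3, 0.2, -3.2]
opening: 0.68
finger_force: 30.0
clock: 16.07
tool_pos: [0.5357, 0.0615, 0.2017]
eef_rot: [0.953, -0.007, 0.304, 0.0]
contact_force: [-0.5, -0.5, -1.9]
opening: 0.678
finger_force: 30.0
t 16.07 tool [0.5357 0.0615 0.2017] shift [-0.039   0.0078  0.1117] rows 2.7
turn [-0.     -0.0065 -0.0067] rows 0.1
q [-0.29  0.63 -0.02  2.44  2.78  0.55  1.62] F [-0.5 -0.5 -1.9] open 0.678
```

```bash
python3 -m inch '-1 -.01 .002 .028 0 -.0065 -.0067;-1 -.01 .002 .028 0 0 0;-1 -.01 .002 .028 0 0 0;-1 -.009 .002 .028 0 0 0;-1 0 0 0 0 0 0;-1 0 0 0 0 0 0;-1 0 0 0 0 0 0'
python3 - <<'E'
from h import *
from plant import *
go(stampP(.04),stampR(1)); go(stampP(-.009),stampR(1))
for n,(x0,y0) in dict(side=(180,120),top=(230,130)).items():
    p,d=snapshot(n); np.savez(n+"3.npz",p=p,d=d,**camera_model(n)); globals()[n]=cv2.resize(p[y0:y0+150,x0:x0+200,::-1],(400,300),interpolation=cv2.INTER_CUBIC)
cv2.imwrite("pics/s3.png",np.hstack([side,top]))
E
```

```text
clock: 16.65
tool_pos: [0.568, 0.0541, 0.0888]
eef_rot: [0.953, -0.003, 0.301, 0.001]
contact_force: [0.6, -0.0, -2.5]
opening: 0.68
finger_force: 30.0
t 16.65 tool [0.568  0.0541 0.0888] shift [-0.0001  0.0004  0.0009] rows 0.0
turn [-0.0021 -0.0015  0.0014] rows 0.0
q [-0.21  0.92 -0.07  2.39  2.86  0.8   1.58] F [ 0.6 -0.  -2.5] open 0.68
t 16.65 tool [0.568  0.0541 0.0888] shift [0.0489 0.0005 0.001 ] rows 1.2
turn [-0.0021 -0.0015  0.0014] rows 0.0
q [-0.21  0.92 -0.07  2.39  2.86  0.8   1.58] F [ 0.6 -0.  -2.5] open 0.68
```

View pics/s3.png

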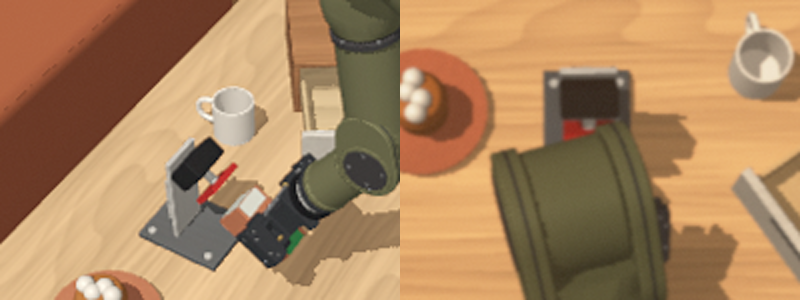

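The side crop shows the white end (250,203) facing the red pad (217,183) in line. I press in small steps and watch the force.

```bash
python3 -m inch '-1 .016 0 0 0 0 0;-1 .016 0 0 0 0 0;-1 .005 0 0 0 0 0;-1 0 0 0 0 0 0;-1 0 0 0 0 0 0;-1 0 0 0 0 0 0'
python3 -m inch '-1 .003 0 0 0 0 0;-1 0 0 0 0 0 0;-1 0 0 0 0 0 0'
python3 -m inch '-1 .003 0 0 0 0 0;-1 0 0 0 0 0 0;-1 0 0 0 0 0 0'
python3 -m inch '-1 .003 0 0 0 0 0;-1 0 0 0 0 0 0;-1 0 0 0 0 0 0'
python3 -c "
from h import *
go(stampP(-.009),stampR(1))
"
```

```text
clock: 17.25
tool_pos: [0.5978, 0.0544, 0.1091]
eef_rot: [0.954, -0.002, 0.301, 0.0]
contact_force: [-0.4, 0.2, -3.4]
opening: 0.682
finger_force: 30.0
clock: 17.5
tool_pos: [0.6008, 0.0543, 0.1104]
eef_rot: [0.954, -0.002, 0.301, 0.0]
contact_force: [-0.2, 0.3, -3.4]
opening: 0.677
finger_force: 30.0
clock: 17.75
tool_pos: [0.6024, 0.0543, 0.1116]
eef_rot: [0.954, -0.002, 0.3, 0.0]
contact_force: [-1.5, 1.0, -5.8]
opening: 0.681
finger_force: 30.0
clock: 18.0
tool_pos: [0.6051, 0.0543, 0.1135]
eef_rot: [0.954, -0.002, 0.3, 0.0]
contact_force: [-2.4, -0.1, -6.7]
opening: 0.676
finger_force: 30.0
t 18.0 tool [0.6051 0.0543 0.1135] shift [ 0.0043  0.001  -0.0001] rows 0.1
turn [-0.0032  0.0008  0.0027] rows 0.0
q [-0.21  0.85 -0.04  2.28  2.86  0.61  1.62] F [-2.4 -0.1 -6.7] open 0.676
```

```bash
python3 -m inch '-1 .0025 0 0 0 0 0;-1 .0025 0 0 0 0 0;-1 0 0 0 0 0 0;-1 0 0 0 0 0 0;-1 0 0 0 0 0 0;-1 0 0 0 0 0 0'
python3 -c "
from h import *
from plant import get_state
go(stampP(-.009),stampR(1)); print((get_state()['contact_force']-[0,0,-3])@U)"
```

```text
clock: 18.5
tool_pos: [0.6093, 0.0543, 0.1165]
eef_rot: [0.954, -0.002, 0.301, 0.0]
contact_force: [-4.7, 0.2, -10.5]
opening: 0.678
finger_force: 30.0
t 18.5 tool [0.6093 0.0543 0.1165] shift [-0.0008  0.0009 -0.    ] rows 0.0
turn [-0.0031  0.0003  0.0027] rows 0.0
q [-0.21  0.85 -0.04  2.27  2.86  0.6   1.63] F [ -4.7   0.2 -10.5] open 0.678
-8.097643551345683
```

```bash
python3 -m inch '-1 0 0 0 0 0 0;-1 0 0 0 0 0 0;-1 0 0 0 0 0 0;-1 0 0 0 0 0 0'
python3 - <<'E'
from h import *
from plant import *
p,d=snapshot("side"); np.savez("side4.npz",p=p,d=d,**camera_model("side"))
cv2.imwrite("pics/s4.png",cv2.resize(p[170:270,230:350,::-1],(720,600),interpolation=cv2.INTER_CUBIC))
E
```

```text
clock: 18.83
tool_pos: [0.6098, 0.0543, 0.1168]
eef_rot: [0.954, -0.002, 0.301, 0.0]
contact_force: [-5.2, 0.3, -9.6]
opening: 0.678
finger_force: 30.0
```

View pics/s4.png

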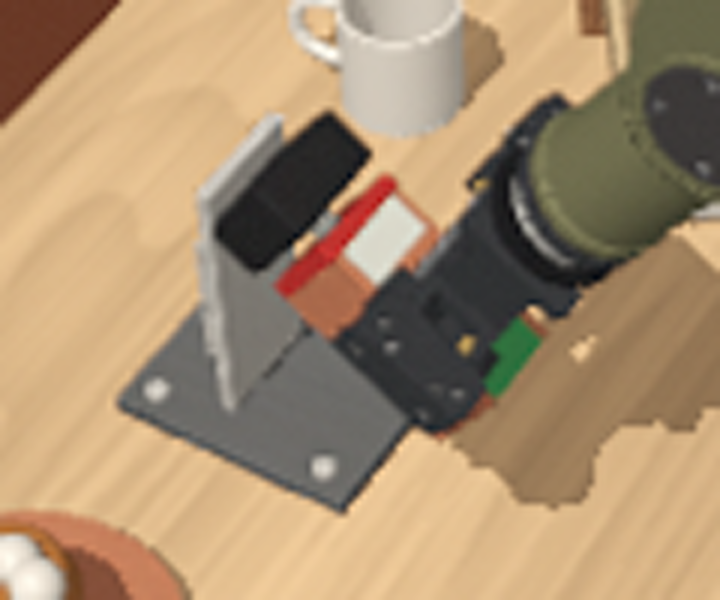

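The pad is compressed flush and square, with the label centred at (385,240). The white end is stamped; I retreat, lift, turn end for end and return.

```bash
python3 -m inch '-1 -.01 0 0 0 0 0;-1 -.02 0 0 0 0 0;-1 -.02 0 0 0 0 0;-1 0 0 -.03 0 0 0;-1 0 0 -.03 0 0 0;-1 0 0 -.03 0 0 0;-1 0 0 0 0 0 .12;-1 0 0 0 0 0 .12;-1 0 0 0 0 0 .12;-1 0 0 0 0 0 .12;-1 0 0 0 0 0 .12;-1 0 0 0 0 0 .12;-1 0 0 0 0 0 .12;-1 0 0 0 0 0 .12;-1 0 0 0 0 0 .12;-1 0 0 0 0 0 .12;-1 0 0 0 0 0 .12;-1 0 0 0 0 0 .12;-1 0 0 0 0 0 .12;-1 0 0 0 0 0 .12'
python3 -m inch '-1 0 0 0 0 0 .12;-1 0 0 0 0 0 .12;-1 0 0 0 0 0 .12;-1 0 0 0 0 0 .12;-1 0 0 0 0 0 .12;-1 0 0 0 0 0 .12;-1 0 0 0 0 0 .12;-1 0 0 0 0 0 .12;-1 0 0 0 0 0 .12;-1 0 0 0 0 0 .12;-1 0 0 0 0 0 .12;-1 0 0 0 0 0 .12;-1 0 0 0 0 0 0;-1 0 0 0 0 0 0'
python3 -c "
from h import *
go(stampP(.04),stampR(-1))
"
```

```text
clock: 20.55
tool_pos: [0.5221, 0.0536, 0.1647]
eef_rot: [-0.63, 0.714, -0.206, 0.228]
contact_force: [-0.1, 0.1, -3.3]
opening: 0.676
finger_force: 30.0
clock: 21.72
tool_pos: [0.52, 0.0534, 0.1632]
eef_rot: [-0.007, 0.953, -0.006, 0.304]
contact_force: [-0.3, 0.1, -2.7]
opening: 0.676
finger_force: 30.0
t 21.72 tool [0.52   0.0534 0.1632] shift [0.0041 0.0009 0.0894] rows 2.1
turn [-0.0015  0.0071  0.024 ] rows 0.2
q [ 0.26  0.89 -0.97  2.49  2.16  1.09 -0.82] F [-0.3  0.1 -2.7] open 0.676
```

```bash
python3 -m inch '-1 .001 0 .03 0 .007 .024;-1 .001 0 .03 0 0 0;-1 .002 .001 .029 0 0 0;-1 0 0 0 0 0 0;-1 0 0 0 0 0 0;-1 0 0 0 0 0 0'
python3 -c "
from h import *
go(stampP(.04),stampR(-1));go(stampP(-.0095),stampR(-1))
"
```

```text
clock: 22.22
tool_pos: [0.565, 0.0554, 0.0877]
eef_rot: [0.003, 0.954, -0.0, 0.299]
contact_force: [0.1, -0.8, -3.4]
opening: 0.678
finger_force: 30.0
t 22.22 tool [0.565  0.0554 0.0877] shift [-0.003  -0.0017  0.0017] rows 0.1
turn [ 0.0023 -0.004   0.0019] rows 0.0
q [ 0.26  1.08 -0.91  2.37  2.28  1.13 -0.79] F [ 0.1 -0.8 -3.4] open 0.678
t 22.22 tool [0.565  0.0554 0.0877] shift [-0.0525 -0.0018  0.0015] rows 1.3
turn [ 0.0023 -0.004   0.0019] rows 0.0
q [ 0.26  1.08 -0.91  2.37  2.28  1.13 -0.79] F [ 0.1 -0.8 -3.4] open 0.678
```

```bash
python3 -m inch '-1 -.017 -.0015 .0015 .002 -.004 .002;-1 -.017 0 0 0 0 0;-1 -.006 0 0 0 0 0;-1 0 0 0 0 0 0;-1 0 0 0 0 0 0;-1 -.004 0 0 0 0 0;-1 -.004 0 0 0 0 0;-1 0 0 0 0 0 0;-1 0 0 0 0 0 0;-1 0 0 0 0 0 0'
python3 -c "
from h import *
from plant import get_state
go(stampP(-.0095),stampR(-1)); print((get_state()['contact_force']-[0,0,-3])@U)"
```

```text
clock: 23.05
tool_pos: [0.6038, 0.0536, 0.1119]
eef_rot: [0.004, 0.954, -0.0, 0.299]
contact_force: [-4.3, -0.8, -4.4]
opening: 0.68
finger_force: 30.0
t 23.05 tool [0.6038 0.0536 0.1119] shift [-0.0068 -0.0002 -0.0007] rows 0.2
turn [ 0.0015 -0.0043 -0.0009] rows 0.0
q [ 0.28  1.01 -0.89  2.26  2.21  0.98 -0.67] F [-4.3 -0.8 -4.4] open 0.68
-4.280880279288564
```

```bash
python3 -m inch '-1 -.0035 0 0 0 0 0;-1 -.0035 0 0 0 0 0;-1 0 0 0 0 0 0;-1 0 0 0 0 0 0;-1 0 0 0 0 0 0;-1 0 0 0 0 0 0'
python3 -c "
from h import *
from plant import *
go(stampP(-.0095),stampR(-1)); print((get_state()['contact_force']-[0,0,-3])@U)
p,d=snapshot('side')
cv2.imwrite('pics/s5.png',cv2.resize(p[170:270,230:350,::-1],(720,600),interpolation=cv2.INTER_CUBIC))"
```

```text
clock: 23.55
tool_pos: [0.6085, 0.0536, 0.1152]
eef_rot: [0.004, 0.955, -0.0, 0.297]
contact_force: [-6.1, 0.1, -5.1]
opening: 0.677
finger_force: 30.0
t 23.55 tool [0.6085 0.0536 0.1152] shift [-0.001  -0.0003 -0.0007] rows 0.0
turn [ 0.0019 -0.0068 -0.0006] rows 0.1
q [ 0.29  1.   -0.89  2.24  2.19  0.96 -0.65] F [-6.1  0.1 -5.1] open 0.677
-6.254648887969293
```

View pics/s5.png

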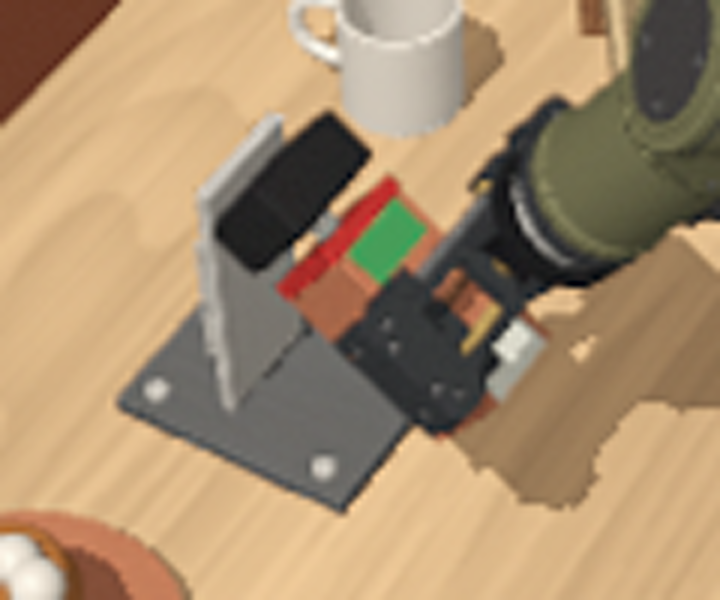

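The green end (387,240) is flush and about 8.5 mm in. I add 1.5 mm, hold, then retreat, lift and level.

```bash
python3 -m inch '-1 -.0015 0 0 0 0 0;-1 0 0 0 0 0 0;-1 0 0 0 0 0 0;-1 0 0 0 0 0 0;-1 0 0 0 0 0 0;-1 0 0 0 0 0 0'
python3 -m inch '-1 .01 0 0 0 0 0;-1 .02 0 0 0 0 0;-1 .02 0 0 0 0 0;-1 0 0 -.035 0 0 0;-1 0 0 -.035 0 0 0;-1 0 0 -.035 0 0 0;-1 0 0 -.02 0 .1017 0;-1 0 0 -.02 0 .1017 0;-1 0 0 -.02 0 .1017 0;-1 0 0 -.02 0 .1017 0;-1 0 0 0 0 .1017 0;-1 0 0 0 0 .1017 0;-1 0 0 0 0 0 0'
python3 - <<'E'
from h import *
a=np.radians(-56.7); u=np.array([np.cos(a),np.sin(a),0]); din=np.array([.5694,-.2943,.02])
pl=din-.019*u; print(pl)
go([pl[0],pl[1],.25],pose(123.3))
# drawer recheck from first picture: projections of visible floor & board
f=np.load("top.npz"); w=cloud(f); m=np.zeros((480,640),bool); m[120:300,390:600]=1
q=w[m&(abs(w[...,2]-.02)<.004)]; d=(q-din)@u; l=(q-din)@np.array([-u[1],u[0],0]); k=(abs(l)<.12)&(abs(d)<.12); print(np.percentile(d[k],[1,99]),np.percentile(l[k],[1,99]))
E
```

```text
clock: 24.1
tool_pos: [0.6095, 0.0536, 0.1159]
eef_rot: [0.004, 0.955, -0.0, 0.297]
contact_force: [-8.2, 0.0, -6.3]
opening: 0.677
finger_force: 30.0
clock: 25.18
tool_pos: [0.4862, 0.0418, 0.2161]
eef_rot: [0.008, 0.995, -0.024, 0.093]
contact_force: [1.8, 0.1, -3.0]
opening: 0.673
finger_force: 30.0
[ 0.55896857 -0.27841966  0.02      ]
t 25.18 tool [0.4862 0.0418 0.2161] shift [-0.0818 -0.3198 -0.0041] rows 7.7
turn [0.0482 0.1946 0.9695] rows 7.8
q [ 0.32  0.64 -0.88  2.15  1.08  0.7   0.23] F [ 1.8  0.1 -3. ] open 0.673
[-0.11058912  0.09508867] [-0.09909559  0.09817473]
```

```bash
python3 -m inch '-1 0 0 0 .006 .0243 .1212;-1 0 0 0 .006 .0243 .1212;-1 0 0 0 .006 .0243 .1212;-1 0 0 0 .006 .0243 .1212;-1 0 0 0 .006 .0243 .1212;-1 0 0 0 .006 .0243 .1212;-1 0 0 0 .006 .0243 .1212;-1 0 0 0 .006 .0243 .1212;-1 0 0 0 0 0 0'
python3 - <<'E'
from h import *
go([.559,-.2784,.25],pose(123.3))
E
```

```text
clock: 25.93
tool_pos: [0.4835, 0.0402, 0.2143]
eef_rot: [0.475, 0.88, -0.002, 0.001]
contact_force: [0.7, 0.1, -3.6]
opening: 0.681
finger_force: 30.0
t 25.93 tool [0.4835 0.0402 0.2143] shift [-0.308  -0.1115 -0.0345] rows 7.4
turn [-0.0028  0.0031 -0.0012] rows 0.0
q [ 0.29  0.66 -0.77  2.    0.67  0.76 -0.3 ] F [ 0.7  0.1 -3.6] open 0.681
```

```bash
python3 -m inch '-1 -.0308 -.0112 -.0035 0 0 0;-1 -.0308 -.0112 -.0035 0 0 0;-1 -.0308 -.0112 -.0035 0 0 0;-1 -.0308 -.0112 -.0035 0 0 0;-1 -.0308 -.0112 -.0035 0 0 0;-1 -.0308 -.0112 -.0035 0 0 0;-1 -.0308 -.0112 -.0035 0 0 0;-1 -.0308 -.0112 -.0035 0 0 0;-1 -.0308 -.0112 -.0035 0 0 0;-1 -.0308 -.0112 -.0035 0 0 0;-1 0 0 0 0 0 0;-1 0 0 0 0 0 0;-1 0 0 0 0 0 0'
python3 - <<'E'
from h import *
from plant import *
go([.559,-.2784,.053],pose(123.3))
o=[]
for n,(x0,y0) in dict(side=(270,80),top=(370,120)).items():
    p,d=snapshot(n); o.append(cv2.resize(p[y0:y0+180,x0:x0+220,::-1],(400,327),interpolation=cv2.INTER_CUBIC))
cv2.imwrite("pics/s6.png",np.hstack(o))
E
```

```text
clock: 27.02
tool_pos: [0.5587, -0.2765, 0.2491]
eef_rot: [0.472, 0.881, -0.002, -0.001]
contact_force: [-0.3, 1.1, -3.2]
opening: 0.676
finger_force: 30.0
t 27.02 tool [ 0.5587 -0.2765  0.2491] shift [-1.700e-03  1.000e-04  1.961e-01] rows 4.7
turn [-0.0045 -0.      0.0055] rows 0.0
q [ 0.81  0.79 -0.82  1.55  0.64  1.08  0.42] F [-0.3  1.1 -3.2] open 0.676
```

View pics/s6.png

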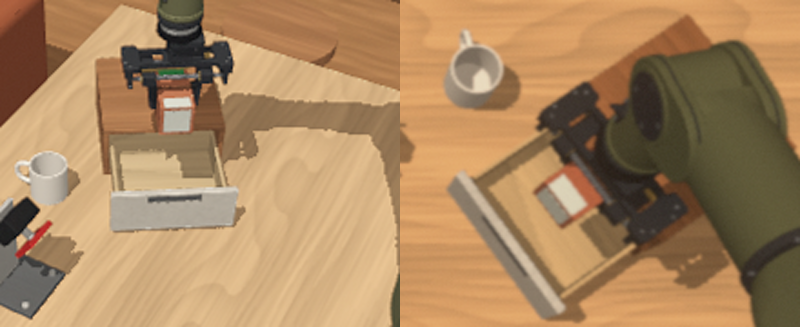

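The carton is held in line over the open drawer (side crop 178,115; top crop 570,195). I lower it.

```bash
python3 -m inch '-1 -.0017 0 .03 -.004 0 .005;-1 0 0 .035 0 0 0;-1 0 0 .035 0 0 0;-1 0 0 .035 0 0 0;-1 0 0 .03 0 0 0;-1 0 0 .015 0 0 0;-1 0 0 .006 0 0 0;-1 0 0 0 0 0 0;-1 0 0 0 0 0 0'
python3 -m inch '-1 0 0 .004 0 0 0;-1 0 0 .003 0 0 0;-1 0 0 .002 0 0 0;-1 0 0 0 0 0 0;-1 0 0 0 0 0 0'
python3 -c "
from h import *
go([.559,-.2784,.053],pose(123.3))"
```

```text
clock: 27.87
tool_pos: [0.5615, -0.278, 0.0652]
eef_rot: [0.475, 0.88, 0.001, 0.001]
contact_force: [-0.1, 0.4, -2.4]
opening: 0.682
finger_force: 30.0
clock: 28.28
tool_pos: [0.5602, -0.2785, 0.0549]
eef_rot: [0.476, 0.88, 0.001, 0.0]
contact_force: [0.6, -0.6, -2.8]
opening: 0.678
finger_force: 30.0
t 28.28 tool [ 0.5602 -0.2785  0.0549] shift [ 0.0007 -0.0009  0.0019] rows 0.0
turn [ 0.0012 -0.0005 -0.0021] rows 0.0
q [ 0.73  1.03 -0.65  1.67  0.87  0.75  0.23] F [ 0.6 -0.6 -2.8] open 0.678
```

```bash
python3 -m inch '-1 0 0 .0015 0 0 0;-1 0 0 .0015 0 0 0;-1 0 0 0 0 0 0;-1 0 0 0 0 0 0'
python3 -m inch '-1 0 0 .001 0 0 0;-1 0 0 0 0 0 0;-1 0 0 0 0 0 0'
```

```text
clock: 28.62
tool_pos: [0.5607, -0.2788, 0.053]
eef_rot: [0.476, 0.88, 0.0, 0.001]
contact_force: [-1.5, 0.5, 5.4]
opening: 0.675
finger_force: 30.0
clock: 28.87
tool_pos: [0.561, -0.2791, 0.053]
eef_rot: [0.476, 0.88, -0.0, 0.001]
contact_force: [-3.1, 0.4, 11.7]
opening: 0.678
finger_force: 30.0
```

The carton is on the floor (force up at z=.053). I release and rise.

```bash
python3 -m inch '-1 0 0 -.001 0 0 0;-1 0 0 0 0 0 0;1 0 0 0 0 0 0;1 0 0 0 0 0 0;1 0 0 0 0 0 0;1 0 0 0 0 0 0;1 0 0 0 0 0 0;1 0 0 0 0 0 0;1 0 0 -.01 0 0 0;1 0 0 -.025 0 0 0;1 0 0 -.035 0 0 0;1 0 0 -.04 0 0 0;1 0 0 -.04 0 0 0;1 0 0 0 0 0 0'
python3 - <<'E'
from h import *
a=np.radians(-56.7); u=np.array([np.cos(a),np.sin(a),0]); front=np.array([.5694,-.2943,.058])-.111*u
print(front); t=front-.07*u; go([t[0],t[1],.2],pose(123.3)); go([t[0],t[1],.2],pose(33.3))
E
```

```text
clock: 30.03
tool_pos: [0.5649, -0.2784, 0.2105]
eef_rot: [0.476, 0.88, 0.003, 0.007]
contact_force: [1.9, -0.8, 0.3]
opening: 1.001
finger_force: 0.0
[ 0.50845847 -0.20152538  0.058     ]
t 30.03 tool [ 0.5649 -0.2784  0.2105] shift [ 0.1653 -0.0054  0.0089] rows 4.0
turn [ 0.011   0.0094 -0.0021] rows 0.1
q [ 0.8   0.84 -0.79  1.59  0.68  0.99  0.38] F [ 1.9 -0.8  0.3] open 1.001
t 30.03 tool [ 0.5649 -0.2784  0.2105] shift [ 0.1653 -0.0054  0.0089] rows 4.0
turn [ 1.6000e-02 -1.3000e-03  1.5687e+00] rows 12.7
q [ 0.8   0.84 -0.79  1.59  0.68  0.99  0.38] F [ 1.9 -0.8  0.3] open 1.001
```

```bash
python3 -m inch '-1 .0408 -.0015 .002 .003 .002 0;-1 .0408 -.0015 .002 .003 .002 0;-1 .0408 -.0015 .002 .003 .002 0;-1 .0408 -.001 .002 .002 .002 0;-1 0 0 .035 0 0 0;-1 0 0 .035 0 0 0;-1 0 0 .035 0 0 0;-1 0 0 .02 0 0 0;-1 0 0 0 0 0 0;-1 0 0 0 0 0 0;-1 0 0 0 0 0 0'
python3 - <<'E'
from h import *
a=np.radians(-56.7); u=np.array([np.cos(a),np.sin(a),0])
e=np.array([.5945,-.333,0])-.009*u; go([e[0],e[1],.075],pose(123.3))
s=np.array([.5085,-.2015,0])-.009*u; go([s[0],s[1],.075],pose(123.3))
from plant import *
p,d=snapshot("top"); w=cloud(dict(p=p,d=d,**camera_model("top"))); np.savez("top7.npz",p=p,d=d,**camera_model("top"))
q=w[120:300,390:600].reshape(-1,3); v=q[(abs(q[:,2]-.08)<.006)]; print(len(v),cv2.minAreaRect((v[:,:2]*1000).astype(np.float32)))
cv2.imwrite("pics/s7.png",cv2.resize(p[120:300,360:600,::-1],(720,540),interpolation=cv2.INTER_CUBIC))
E
```

```text
clock: 30.95
tool_pos: [0.4655, -0.1446, 0.0706]
eef_rot: [0.476, 0.88, -0.002, -0.005]
contact_force: [-0.4, 0.0, 0.5]
opening: 0.192
finger_force: 0.0
t 30.95 tool [ 0.4655 -0.1446  0.0706] shift [-0.2193  0.0048 -0.0061] rows 5.3
turn [-0.0081 -0.0076 -0.0019] rows 0.1
q [ 0.53  0.88 -0.53  2.08  1.03  0.47 -0.23] F [-0.4  0.   0.5] open 0.192
t 30.95 tool [ 0.4655 -0.1446  0.0706] shift [-0.0622  0.0048 -0.0049] rows 1.5
turn [-0.0081 -0.0076 -0.0019] rows 0.1
q [ 0.53  0.88 -0.53  2.08  1.03  0.47 -0.23] F [-0.4  0.   0.5] open 0.192
471 ((620.7261352539062, -234.92205810546875), (383.86981201171875, 180.94166564941406), 33.50525665283203)
```

View pics/s7.png

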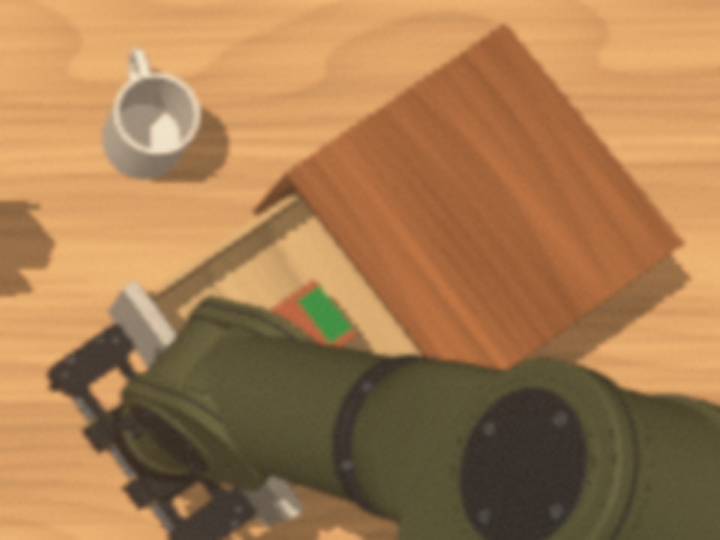

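The carton lies flat in the drawer (green label at 325,315) and the hand is in front of the board. I push it shut.

```bash
python3 -m inch '-1 -.015 .0024 -.003 -.008 -.007 0;-1 -.015 .0024 -.003 0 0 0;-1 -.015 0 0 0 0 0;-1 -.01 0 0 0 0 0;-1 -.01 0 0 0 0 0;-1 -.012 0 0 0 0 0;-1 -.012 0 0 0 0 0;-1 -.012 0 0 0 0 0;-1 -.012 0 0 0 0 0;-1 -.012 0 0 0 0 0;-1 -.012 0 0 0 0 0;-1 -.012 0 0 0 0 0;-1 0 0 0 0 0 0;-1 0 0 0 0 0 0'
python3 - <<'E'
from h import *
a=np.radians(-56.7); u=np.array([np.cos(a),np.sin(a),0])
e=np.array([.5945,-.333,0])-.009*u; go([e[0],e[1],.078],pose(123.3))
E
```

```text
clock: 32.17
tool_pos: [0.5505, -0.2675, 0.0762]
eef_rot: [0.477, 0.879, -0.0, -0.0]
contact_force: [-0.8, 0.9, -0.7]
opening: 0.002
finger_force: 0.0
t 32.17 tool [ 0.5505 -0.2675  0.0762] shift [-0.0699  0.0011 -0.0018] rows 1.7
turn [-0.0004 -0.0002 -0.0038] rows 0.0
q [ 0.73  0.99 -0.67  1.71  0.85  0.76  0.21] F [-0.8  0.9 -0.7] open 0.002
```

```bash
python3 -m inch '-1 -.012 0 -.001 0 0 0;-1 -.012 0 -.001 0 0 0;-1 -.012 0 0 0 0 0;-1 -.012 0 0 0 0 0;-1 -.008 0 0 0 0 0;-1 -.005 0 0 0 0 0;-1 -.003 0 0 0 0 0;-1 -.002 0 0 0 0 0;-1 0 0 0 0 0 0;-1 0 0 0 0 0 0'
python3 -m inch '-1 -.002 0 0 0 0 0;-1 -.002 0 0 0 0 0;-1 0 0 0 0 0 0;-1 0 0 0 0 0 0'
python3 - <<'E'
from h import *
a=np.radians(-56.7); u=np.array([np.cos(a),np.sin(a),0])
e=np.array([.5945,-.333,0])-.009*u; go([e[0],e[1],.078],pose(123.3))
E
```

```text
clock: 33.0
tool_pos: [0.5862, -0.3219, 0.0768]
eef_rot: [0.476, 0.88, -0.0, -0.001]
contact_force: [0.3, -0.5, 0.5]
opening: 0.004
finger_force: 0.0
clock: 33.33
tool_pos: [0.5884, -0.3252, 0.0767]
eef_rot: [0.476, 0.88, -0.0, -0.001]
contact_force: [-1.6, 2.1, 1.1]
opening: 0.002
finger_force: 0.9
t 33.33 tool [ 0.5884 -0.3252  0.0767] shift [-0.0009  0.0008 -0.0013] rows 0.0
turn [-0.0019 -0.0021 -0.0017] rows 0.0
q [ 0.78  1.05 -0.7   1.51  0.8   0.89  0.38] F [-1.6  2.1  1.1] open 0.002
```

```bash
python3 -m inch '-1 -.0015 0 0 0 0 0;-1 -.0015 0 0 0 0 0;-1 0 0 0 0 0 0;-1 0 0 0 0 0 0'
python3 -m inch '-1 -.0015 0 0 0 0 0;-1 -.0015 0 0 0 0 0;-1 0 0 0 0 0 0;-1 0 0 0 0 0 0'
```

```text
clock: 33.67
tool_pos: [0.5883, -0.3252, 0.0767]
eef_rot: [0.475, 0.88, 0.0, -0.004]
contact_force: [-5.9, 7.3, 5.4]
opening: 0.003
finger_force: 4.4
clock: 34.0
tool_pos: [0.5883, -0.3252, 0.0768]
eef_rot: [0.474, 0.88, 0.001, -0.007]
contact_force: [-12.2, 10.2, 9.8]
opening: 0.003
finger_force: 7.8
```

The board is at its stop: no motion while the force rises to 16 N. I back off, rise and check everything.

```bash
python3 -m inch '-1 .006 0 0 0 0 0;-1 .02 0 0 0 0 0;-1 .04 0 0 0 0 0;-1 .04 0 0 0 0 0;-1 .03 0 -.03 0 0 0;-1 .03 0 -.04 0 0 0;-1 .03 0 -.04 0 0 0;-1 .03 0 -.04 0 0 0;-1 0 0 0 0 0 0;-1 0 0 0 0 0 0'
python3 - <<'E'
from h import *
from plant import *
f0=np.load("top.npz"); p,d=snapshot("top"); w=cloud(dict(d=d,**camera_model("top"))); w0=cloud(f0)
for nm,(x0,x1,y0,y1) in dict(mug=(390,430,140,180),jar=(228,262,280,312),plate=(205,280,150,218)).items():
    print(nm,abs(p[y0:y1,x0:x1].astype(int)-f0["p"][y0:y1,x0:x1]).mean())
a=np.radians(-56.7); u=np.array([np.cos(a),np.sin(a),0]); o=np.array([.668,-.445,0])-.12*u
q=w[120:320,390:620].reshape(-1,3); q=q[(abs(q[:,2]-.104)<.005)]; k=(q-o)@u; print("board along x",np.percentile(k,[5,50,95]),len(q))
s,_=snapshot("side"); cv2.imwrite("pics/s8.png",np.hstack([cv2.resize(s[80:260,230:470,::-1],(400,300)),cv2.resize(p[100:310,370:620,::-1],(400,300))]))
E
```

```text
clock: 34.83
tool_pos: [0.4782, -0.154, 0.2086]
eef_rot: [0.475, 0.88, -0.0, 0.001]
contact_force: [0.2, 0.2, 0.0]
opening: 0.008
finger_force: 0.0
mug 7.682708333333333
jar 5.874080882352941
plate 6.994640522875817
board along x [-0.01389828 -0.00178187  0.21651888] 176
```

View pics/s8.png

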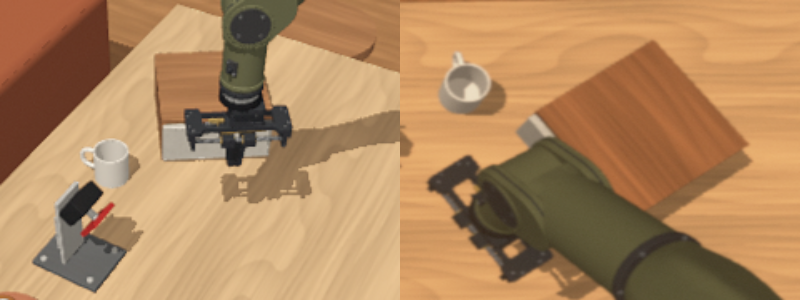

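The drawer is shut: the board spans 14 mm to 0 mm in front of the unit. The mug (110,163), jar and plate have not moved, and the arm is clear. I hand in.

```bash
python3 -c "
from plant import r
print(r.finish_job())"
```

```text
the job is handed in; nothing more can be done
None
```

I handed the job in at about 35 s: both ends stamped about 9–10 mm in (white, then green), the carton set flat in the drawer, and the drawer shut. The mug, jar and plate did not move.

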